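# Clamp the lid of a culture jar

## Robot

A 7-joint arm with a two-finger parallel gripper is mounted at the origin on a cart in front of the work surface, level with it; the furniture and walls round the work are solid. World frame = base frame: x ahead of the robot, y to its left, z up, the work surface at z = 0. Lengths are in m, angles in degrees, forces in N, time in s.
With the tool pointing down it reaches from about 0.425 to 0.875 m from the base axis. Payload 4.7 kg.
Tool frame: the origin (TCP) lies midway between the tips of the shut fingers; the grasp point (between the pads) lies 19 mm behind it; z points along the fingers, x is the direction in which the jaws open and shut, and the axes are right-handed (so a half turn about z gives the same grasp; the last joint's range is limited). The gripper opens to 87 mm and grips with 3 to 60 N. Pads are 19 mm wide; open, the fingers measure 117 mm over their backs; the gripper's body (75 mm by 190 mm) begins 51 mm behind the grasp point.
Start: joints at [65.438, 18.392, -4.016, 83.108, 1.295, 78.541, -3.26], TCP at [0.278, -0.587, 0.223] pointing down, gripper open.
Joint ranges: [-163.93, 163.93], [-17.29, 119.83], [-79.2, 71.16], [3.27, 140.29], [-89.18, 269.18], [5.43, 117.66], [-154.24, 154.24]. Speed limits (degrees/s): [147.25, 147.25, 180, 180, 180, 180, 180].

## Interface

Orientations are given as [roll, pitch, yaw] about the fixed x, y, z axes, in that order (R = Rz(yaw) Ry(pitch) Rx(roll)).
In Python, from cell import telemetry, optics, env gives the robot as it stands.
- The arm moves only by the tool arm_command, never from a script. Its arguments are lists of equal length, an entry for each row: "translation": the shift along the tool's x, y, z in cm, a list of three; "twist": the turn about the tool's z in degrees. In form: {"translation": [[x, y, z], ...], "twist": [twist, ...]}. A call has 1 to 10 rows; each row shifts and turns the pose as measured when the row begins, along the tool's axes as they then stand; what a row does not reach is not made up. A row lasts 1/8 s, in which the tool goes at most 62.5 mm and 10.7 degrees, less where a joint would pass 70% of its speed; a pose out of reach is approached as far as the arm can. A call is refused whole if a number of a shift passes 6.25 or a number of a turn 10.7, either way. A call with a gripper value outside its range is refused whole. "grip" is the opening in per cent of the stroke, from 0 (shut) to 100 (fully open), set as the call begins (left out, the last holds). The fingers move at their own pace and stop on an object; "force" is the grip in N (left out, the last holds). Time passes only in rows, so rows that do not move let the fingers close. It gives the time, the measured TCP pose, the force and the opening at its end, in the units of the state.
- telemetry.get_obs(): the state, without advancing time (a new reading comes with each control period).
- optics.read_camera(name): name is "side" or "top"; returns a dict with "img" (420x560x3 uint8, blue, green, red), "fx", "fy", "cx", "cy" (pixels), "extrinsics" (4x4, takes a point from camera to world coordinates). Camera axes: x right, y up, looking along -z (the intrinsics and any distortion apply to the point x, -y, -z); pixel columns grow to the right and rows downward; lengths in m; the calibration is good to about 2 mm. A picture is of the moment at which its call begins. There is no depth.
- env.sign_off(): hands the job in, once; it reports no verdict.
The state is a dict: "time_s": time; "qpos": joint angles; "joint_velocities": joint speeds; "effort": joint torques, N m; "tool_pos": TCP position; "tool_rot": TCP orientation; "force": force on the tool from outside, world axes, zero at the start; "wrist_torque": the same for the moment, N m; "grip_width": finger opening in m.
Only numpy, scipy, OpenCV 4.12 (cv2) and the standard library are available. Lean on these libraries where they do the work, as an engineer would, in place of code of your own. Each camera call takes 0.05 s, during which the arm holds its last target. There are 200 camera calls.

## Task

Close the small clear culture jar for the incubator: with a finger, push the steel clamp strap that stands open at the jar's side over until its rubber foot rests on the lid, then push the cam lever on the other side down over the strap as far as it goes, so that the lid is clamped tight. Only push: leave the lid sitting on the jar, do not grip or force the clamp, and leave the things standing round it where they are.

Things in the scene. Friction and masses are not known exactly. Their poses are not given: they have to be found in the camera images.
- jar: Clear round jar, 72 mm across, with Petri dishes in it, between the two microscopes; fixed to the table, turned about the vertical at random. Origin under its centre, z up; its x axis runs level from the lever's side to the hinge's side. The lid's flat top is 165 mm, its black boss 175 mm above the table. Fingers pressing on jar or clamp with over 60 N count as forcing it.
- strap_hinge (a point): Hinge pin of the clamp strap, on a lug of the jar's steel collar at the right side of the jar as the robot sees it: 50 mm from the jar's upright centre line, 185 mm above the table. Strap and lever both move in the upright plane through this point and lever_pivot, which passes over the middle of the lid.
- lever_pivot (a point): Pivot pin of the cam lever, on the collar's other lug, at the left side of the jar: 63 mm from the jar's centre line, 196 mm above the table, 113 mm (level distance) from strap_hinge.
- clamp_strap (a joint): Angle of the strap in rad: 0 lies level across the lid, 0.05 when its foot just rests on the lid unclamped, 1.57 upright, up to 1.95 leaning away from the lid. Flat steel bar 18 mm wide, 4 mm thick, 103 mm long from strap_hinge. The hinge is stiff: it stays where left, 1 to 2 N at mid length moves it. It can come down on the lid only while the lever stands open.
- cam_lever (a joint): Angle of the lever in rad: 0 upright, negative leans outward away from the jar, positive goes over toward the jar and down; 1.43 is down at its stop. A bar with a black grip, 79 mm long from lever_pivot; grip 19 mm wide, 10 mm thick, on the last 34 mm. Stiff pivot, stays where left: 2 to 3 N at the grip swings it, about 4 N at the end, where its cam nose presses the strap tip down.
- pressure_foot: Round rubber foot, 19 mm across, sprung, under the middle of the strap (50 mm from strap_hinge); origin at the centre of its lower face. When the lever is down, the spring presses it on the lid's boss with about 14 N.
- jar_lid: Loose grey lid, 82 mm across, 8 mm thick, with a black boss 29 mm across and 10 mm high in the middle; it sits on the jar's rim, kept in place by a plug below. Origin at the centre of the disc's underside, 157 mm above the table.
- bench_timer: Loose bench timer, white round body with a black knob, 64 mm across, 49 mm high, origin under its centre. To be left alone.
- vial: Loose brown glass vial with a white cap, 27 mm across, 52 mm high, origin under its centre. To be left alone.
- petri_dish: Loose Petri dish with lid, 62 mm across, 14 mm high, origin under its centre. To be left alone.
- tape_roll: Loose roll of tape lying flat, 66 mm across, 19 mm high, origin under its centre. To be left alone.
There are look-alikes about, which are no part of the job. What is shaped like the jar_lid but purple is not meant.

How it is judged (in metres and radians):
On the way:
1. the strap is swung over and its foot rests on the lid, while the lever still stands open (value of joint clamp_strap below 0.1 rad and value of joint cam_lever below 0.5 rad), for 0.1 s.
At the end, for the whole second after the job is handed in: The lever is down (angle above 1.33 rad) over the strap, the strap lies level (below 0.025 rad), its foot presses the lid with more than 6 N, and the lid is within 6 mm of where it sat (value of joint cam_lever above 1.33 rad and value of joint clamp_strap below 0.025 rad and contact force between pressure_foot and jar_lid above 6 N and distance of jar_lid from where it was at the start of the episode below 0.006 m); the robot touches nothing.
It fails at once if the lid is lifted or pushed off its seat (moved more than 10 mm) (distance of jar_lid from where it was at the start of the episode above 0.01 m).
It fails at once if the clamp or jar is gripped or forced (the fingers press on it with over 60 N) (contact force between the fingers and jar above 60 N).
It fails at once if a bystander is moved more than 20 mm (distance of any of bench_timer, vial, petri_dish, tape_roll from where it was at the start of the episode above 0.02 m).
It also fails if it takes over 51 s, if anything falls off the work surface, if the arm or the gripper's body presses on something with over 40 N, if the wrist force passes 120 N, or if a joint passes its speed limit or range.

## Working session

There is one attempt and no reset: what is moved stays moved. The work goes in short steps, Python scripts to look and compute and a tool call to move; the robot and the scene stay as the last step left them, time stands still between calls to the robot, and variables do not carry over. Pictures are saved under pics/ and viewed, about 8 in all and at most 12, crops included, and the job is handed in when it is done.

Besides the shell and the picture viewer there is one more tool, called by a JSON object that holds its "method" and its "body", one argument or row to a line. arm_command: Moves the arm, as the interface text tells. Its arguments: {"type":"object","properties":{"translation":{"type":"array","items":{"type":"array","items":{"type":"number"}}},"twist":{"type":"array","items":{"type":"number"}},"grip":{"type":"number"},"force":{"type":"number"}},"required":["translation","twist"]}

```bash
mkdir -p pics; ls; python3 - <<'E'
from cell import telemetry, optics
import cv2
print(telemetry.get_obs())
for n in("side","top"):
    d=optics.read_camera(n); cv2.imwrite(f"pics/{n}0.png",d["img"]); print(n,{k:d[k] for k in d if k!="img"})
E
```

```text
pics
{'time_s': 0.0, 'qpos': array([65.43846666, 18.4414892 , -4.01576599, 83.17397252,  1.29441639,
       78.54043226, -3.25830368]), 'joint_velocities': array([-0.00815094,  0.00662447,  0.02491568,  0.02494402, -0.03772211,
        0.02236956, -0.04041083]), 'effort': array([-1.46998882e-04, -4.91298902e+01, -4.04102588e-01, -3.12526917e+01,
       -6.39215251e-02,  4.37383074e-02,  1.73961776e-04]), 'tool_pos': array([ 0.27821999, -0.58684237,  0.22144214]), 'tool_rot': array([ 1.79994988e+02,  1.10683857e-01, -6.46269399e+01]), 'force': array([-0.29661743, -0.32773897, -0.20368409]), 'wrist_torque': array([0.01326271, 0.04595894, 0.03613704]), 'grip_width': 0.08689696403501855}
side {'fx': 492.786261184196, 'fy': 492.786261184196, 'cx': 277.18861374896505, 'cy': 205.12924396922415, 'extrinsics': array([[ 9.95031364e-01,  6.73404860e-02, -7.33337827e-02,
         3.94824519e-01],
       [-9.95618224e-02,  6.71762423e-01, -7.34045428e-01,
        -1.22410917e+00],
       [-1.68096285e-04,  7.37699468e-01,  6.75129222e-01,
         9.95529948e-01],
       [ 0.00000000e+00,  0.00000000e+00,  0.00000000e+00,
         1.00000000e+00]])}
top {'fx': 475.6045152408619, 'fy': 475.6045152408619, 'cx': 278.09616105439085, 'cy': 212.19789252693823, 'extrinsics': array([[ 0.40861644,  0.76350305, -0.5000957 , -0.20713284],
       [-0.91269452,  0.34458582, -0.21965728, -0.59049475],
       [ 0.00461689,  0.54619018,  0.83764848,  1.28778665],
       [ 0.        ,  0.        ,  0.        ,  1.        ]])}
```

View pics/side0.png

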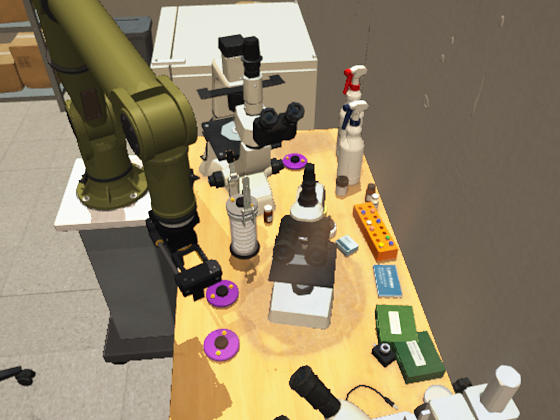

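View pics/top0.png

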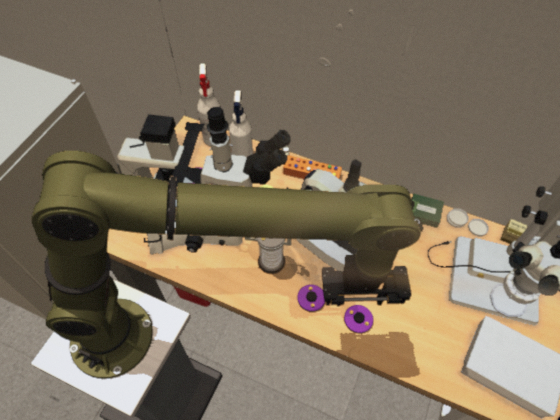

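```bash
cat > h.py <<'E'
import numpy as np, cv2
from cell import telemetry, optics
def ray(d,u,v):
    E=d["extrinsics"]; r=E[:3,:3]@np.array([(u-d["cx"])/d["fx"],-(v-d["cy"])/d["fy"],-1]); return E[:3,3],r
def plane(d,u,v,z):
    o,r=ray(d,u,v); return o+r*(z-o[2])/r[2]
def proj(d,p):
    E=d["extrinsics"]; q=E[:3,:3].T@(np.array(p)-E[:3,3]); return np.array([d["cx"]+d["fx"]*q[0]/-q[2],d["cy"]+d["fy"]*q[1]/q[2]])
def tri(a,ua,b,ub):
    o1,r1=ray(a,*ua);o2,r2=ray(b,*ub); s=np.linalg.lstsq(np.c_[r1,-r2],o2-o1,rcond=None)[0]
    p,q=o1+r1*s[0],o2+r2*s[1]; return (p+q)/2,np.linalg.norm(p-q)
def crop(d,x0,y0,x1,y1,k):
    return cv2.resize(d["img"][y0:y1,x0:x1],None,fx=k,fy=k,interpolation=cv2.INTER_CUBIC)
E
python3 - <<'E'
from h import *
s=optics.read_camera("side");t=optics.read_camera("top")
a=crop(s,205,165,285,265,6);b=crop(t,235,205,288,280,8)
cv2.imwrite("pics/c1.png",np.hstack([a,cv2.resize(b,(320,600))])[:, :800])
print("cols: side x=205+u/6; top x=235+(u-480)/6.04")
for v in (250,256): print(plane(s,244,v,0))
print(plane(t,270,268,0))
E
```

```text
cols: side x=205+u/6; top x=235+(u-480)/6.04
[ 0.3950764  -0.31267803  0.        ]
[ 0.3939869  -0.33441325  0.        ]
[ 0.36914967 -0.31237143  0.        ]
```

View pics/c1.png

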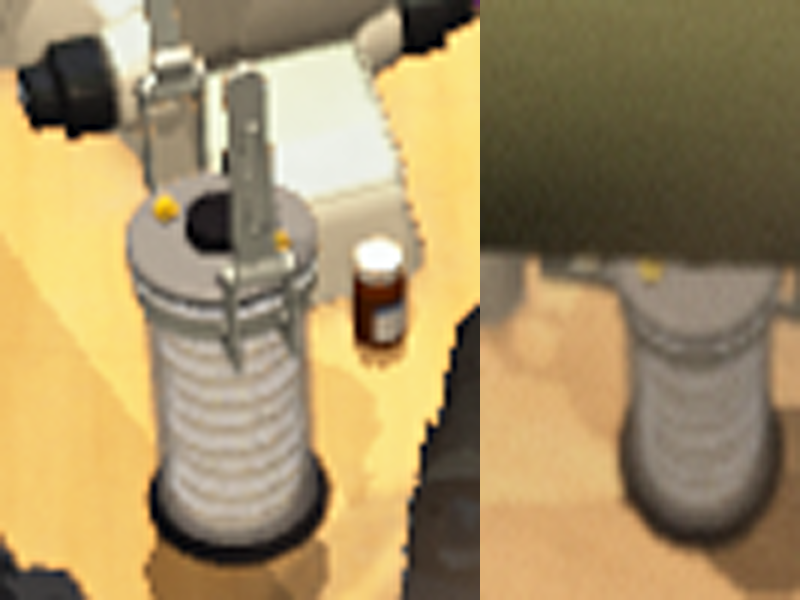

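```bash
python3 - <<'E'
from h import *
s=optics.read_camera("side")
f=lambda u,v:(205+u/6-.5+.5/6,165+v/6-.5+.5/6)
P=lambda n,u,v,z:print(n,plane(s,*f(u,v),z)[:2].round(4))
P("lid c",222,243,.165);P("lidL",127,243,.165);P("lidR",318,243,.165);P("lid far",222,172,.165)
P("boss c",211,222,.175)
P("base",238,505,.01)
P("hinge",258,272,.185);P("lever piv",173,75,.196)
P("vial top",380,255,.052)
for p in [(217,177,.3),(310,170,.3)]: pass
for z in (.2,.3,.35,.4): print(z,'scope2 eyepiece top',plane(s,309,168,z)[:2].round(3),'scope1 knob',plane(s,217,177,z-.1)[:2].round(3),'scope1 eyepieces',plane(s,275,125,z)[:2].round(3),'tube top',plane(s,251,42,z)[:2].round(3))
E
```

```text
lid c [ 0.3966 -0.3121]
lidL [ 0.3573 -0.3081]
lidR [ 0.4364 -0.3161]
lid far [ 0.3987 -0.2671]
boss c [ 0.3926 -0.3097]
base [ 0.396  -0.3174]
hinge [ 0.4102 -0.3527]
lever piv [ 0.3807 -0.2377]
vial top [ 0.4704 -0.2038]
0.2 scope2 eyepiece top [ 0.578 -0.225] scope1 knob [ 0.332 -0.114] scope1 eyepieces [ 0.509 -0.015] tube top [0.474 0.551]
0.3 scope2 eyepiece top [ 0.555 -0.35 ] scope1 knob [ 0.339 -0.238] scope1 eyepieces [ 0.495 -0.167] tube top [0.464 0.328]
0.35 scope2 eyepiece top [ 0.543 -0.413] scope1 knob [ 0.343 -0.3  ] scope1 eyepieces [ 0.488 -0.243] tube top [0.459 0.217]
0.4 scope2 eyepiece top [ 0.532 -0.476] scope1 knob [ 0.346 -0.362] scope1 eyepieces [ 0.48  -0.319] tube top [0.454 0.105]
```

{"method": "arm_command", "body": {
  "translation": [
    [0,0,-5],
    [0,0,-5],
    [0,0,-5],
    [0,0,-5],
    [0,0,-5],
    [0,0,0]
  ],
  "twist": [0,0,0,0,0,0],
  "grip": 0,
  "force": 20
}}

```text
time_s: 1.0
tool_pos: [0.278, -0.5866, 0.4774]
tool_rot: [180.0, 0.3, -64.6]
force: [-0.1, -0.4, 0.9]
grip_width: 0.0349
```

{"method": "arm_command", "body": {
  "translation": [
    [-0.7,-4.3,0],
    [-0.7,-4.3,0],
    [-0.7,-4.3,0],
    [-0.7,-4.3,0],
    [-0.7,-4.3,0],
    [0,0,0]
  ],
  "twist": [0,0,0,0,0,0]
}}

```text
time_s: 1.75
tool_pos: [0.4616, -0.46, 0.47]
tool_rot: [179.8, 0.8, -64.8]
force: [-1.1, -0.7, 0.4]
grip_width: 0.0005
```

```bash
python3 - <<'E'
from h import *
s=optics.read_camera("side");t=optics.read_camera("top")
c=proj(t,(.396,-.31,.2)).astype(int);print(c)
x0,y0=c[0]-40,c[1]-60
a=crop(s,205,150,265,250,6);b=crop(t,x0,y0,x0+72,y0+100,6)
print(x0,y0,a.shape,b.shape)
cv2.imwrite("pics/c2.png",np.hstack([a,b])); cv2.imwrite("pics/top1.png",t["img"])
E
```

```text
[272 226]
232 166 (600, 360, 3) (600, 432, 3)
```

View pics/c2.png

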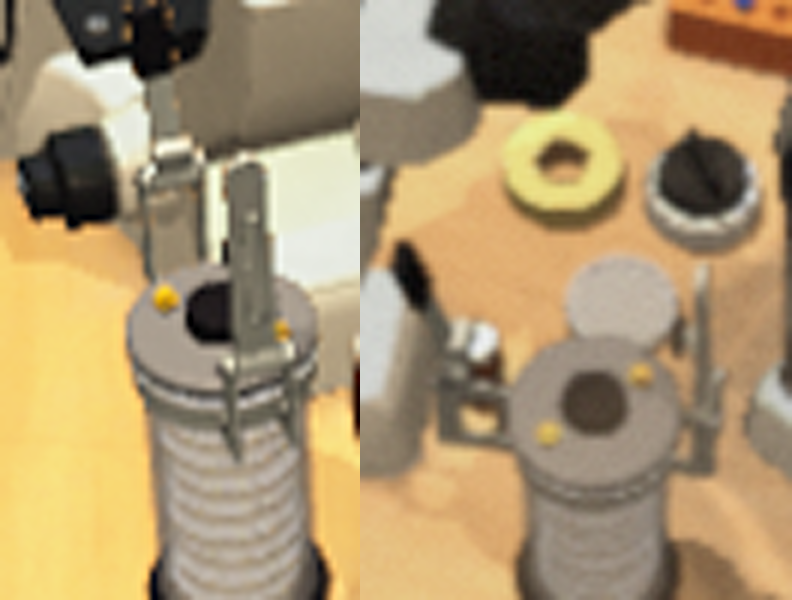

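```bash
cat >> h.py <<'E'
ft=lambda u,v:(232+(u-360)/6-.42,166+v/6-.42)
fs=lambda u,v:(205+u/6-.42,150+v/6-.42)
E
python3 - <<'E'
from h import *
s=optics.read_camera("side");t=optics.read_camera("top")
for n,p,z in [("lid c",(596,412),.165),("lidL",(508,412),.165),("lidR",(682,412),.165),("boss",(595,400),.175),("hinge",(707,405),.185),("pivot",(465,365),.196)]:
    print(n,plane(t,*ft(*p),z)[:2].round(4))
for n,p in [("boss side",(211,307))]: print(n,plane(s,*fs(*p),.175).round(4))
print("strap tip",tri(t,ft(702,270),s,fs(247,165)))
print("hinge",tri(t,ft(707,405),s,fs(258,355)))
for z in (.24,.25,.26,.27,.28):
    p=plane(t,*ft(405,248),z); print(z,p.round(3),((proj(s,p)+.42-[205,150])*6).round())
c=np.array([.396,-.31])
for nm,P in [("boss",(.396,-.31,.175)),("hinge",(.408,-.358,.185)),("piv",(.381,-.249,.196))]:
    print(nm,((proj(s,P)+.42-[205,150])*6).round(),((proj(t,P)+.42-[232,166])*6+[360,0]).round())
E
```

```text
lid c [ 0.3894 -0.3076]
lidL [ 0.3729 -0.271 ]
lidR [ 0.4055 -0.3433]
boss [ 0.3896 -0.3071]
hinge [ 0.4025 -0.3565]
pivot [ 0.371  -0.2518]
boss side [ 0.3928 -0.3066  0.175 ]
strap tip (array([ 0.40945957, -0.34848598,  0.28259843]), np.float64(0.002099594499905987))
hinge (array([ 0.40687737, -0.35403439,  0.18573261]), np.float64(0.009332896909133099))
0.24 [ 0.391 -0.215  0.24 ] [190.  49.]
0.25 [ 0.385 -0.218  0.25 ] [175.  35.]
0.26 [ 0.38  -0.222  0.26 ] [160.  22.]
0.27 [ 0.374 -0.225  0.27 ] [145.   8.]
0.28 [ 0.368 -0.229  0.28 ] [130.  -5.]
boss [219. 312.] [607. 391.]
hinge [253. 371.] [715. 397.]
piv [175. 182.] [469. 346.]
```

View pics/top1.png

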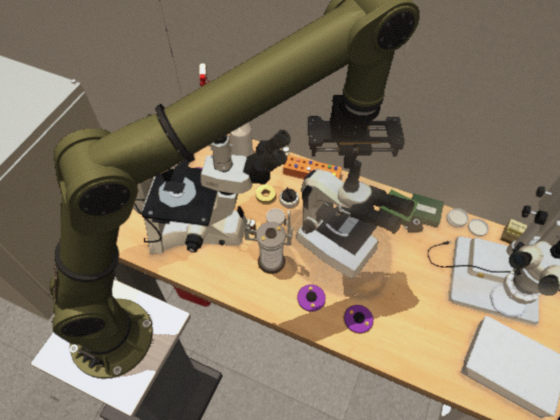

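```bash
python3 - <<'E'
from h import *
s=optics.read_camera("side");t=optics.read_camera("top")
cv2.imwrite("pics/c3.png",np.hstack([crop(s,180,25,320,255,2.5),crop(t,120,105,300,260,2.5)[:575]]) if 0 else np.vstack([crop(t,130,110,330,260,4)])) 
cv2.imwrite("pics/c4.png",crop(s,190,30,340,180,4))
for n,a,b in [("knob",(193,243),(216,179)),("eyep tips",(283,138),(297,107)),("scope2 eyepiece",(353,158),(309,166)),("s1 tube top",(218,115),(251,40))]:
    print(n,tri(t,a,s,b))
E
```

```text
knob (array([ 0.32426218, -0.08370507,  0.06516848]), np.float64(0.0066680486549315155))
eyep tips (array([ 0.52877283, -0.2786771 ,  0.41088217]), np.float64(0.015145488673522303))
scope2 eyepiece (array([ 0.53733212, -0.45995817,  0.39624483]), np.float64(0.008688167714226617))
s1 tube top (array([ 0.43919517, -0.15781609,  0.51830171]), np.float64(0.00994895486419409))
```

View pics/c3.png

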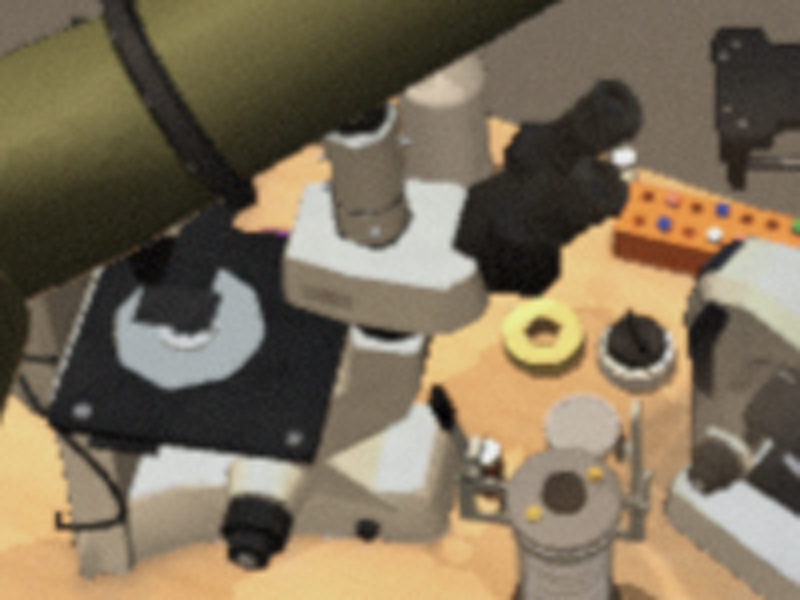

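View pics/c4.png

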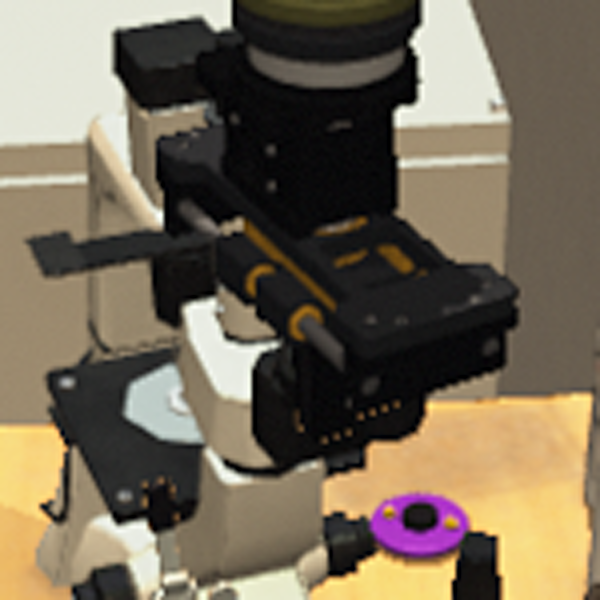

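```bash
python3 - <<'E'
from h import *
s=optics.read_camera("side");t=optics.read_camera("top")
T=lambda u,v:(130+u/4,110+v/4)
S=lambda u,v:(190+u/4,30+v/4)
for n,a,b in [("neck",T(390,335),S(265,465)),("headLbot",T(287,300),S(210,425)),("headLtop",T(290,260),S(190,310)),("tube/head",T(372,230),S(245,335)),("stage corner near",T(310,455),S(160,520)),("base corner",T(440,425),S(335,590)),("eyeblock low",T(525,285),(265,137)),("eyeblk",T(525,285),(283,140)),("head R",T(485,300),(258,140)),("eyetipA",T(610,90),(296,112)),("eyetipB",T(610,200),(285,134))]:
    p,e=tri(t,a,s,b);print(n,p.round(3),round(e,4))
E
```

```text
neck [ 0.439 -0.153  0.219] 0.0192
headLbot [ 0.417 -0.086  0.222] 0.0141
headLtop [ 0.4   -0.111  0.319] 0.0087
tube/head [ 0.435 -0.152  0.326] 0.0029
stage corner near [ 0.365 -0.122  0.154] 0.0228
base corner [ 0.47  -0.167  0.104] 0.0573
eyeblock low [ 0.455 -0.251  0.314] 0.0222
eyeblk [ 0.492 -0.233  0.279] 0.0467
head R [ 0.442 -0.228  0.293] 0.014
eyetipA [ 0.535 -0.275  0.406] 0.0081
eyetipB [ 0.504 -0.289  0.352] 0.0065
```

{"method": "arm_command", "body": {
  "translation": [
    [0,0,0],
    [-3.8,1.1,0],
    [-3.8,1.1,0],
    [0,0,0]
  ],
  "twist": [7.7,0,0,0]
}}

```text
time_s: 2.65
tool_pos: [0.4111, -0.3987, 0.4714]
tool_rot: [179.6, 0.6, -73.6]
force: [0.4, -1.4, 0.4]
grip_width: 0.0005
```

```bash
cat >> h.py <<'E'
H=np.array([.407,-.3557]); D=np.array([-.30,.954])
def tool(t,w,z):
    "shift in tool axes (cm) to TCP at t along D from hinge, w across (tool y), height z"
    o=telemetry.get_obs(); a=np.radians(o["tool_rot"][2]); p=np.array(o["tool_pos"])
    g=H+t*D+w*np.array([-.954,-.30]); e=g-p[:2]
    x=np.array([np.cos(a),np.sin(a)]); y=np.array([np.sin(a),-np.cos(a)])
    q=p[:2]-H
    print("now t,w,z",(q@D).round(4),(q@[-.954,-.30]).round(4),p[2].round(4),"yaw",o["tool_rot"].round(1),"F",o["force"].round(1),"-> cm",(100*np.array([e@x,e@y,p[2]-z])).round(2))
E
python3 -c "
from h import *
tool(-.04,0,.25)"
```

```text
now t,w,z -0.0422 0.009 0.4714 yaw [179.6   0.6 -73.6] F [ 0.4 -1.4  0.4] -> cm [-0.24 -0.89 22.14]
```

{"method": "arm_command", "body": {
  "translation": [
    [0,-0.8,5],
    [0,0,5],
    [0,0,5],
    [0,0,5],
    [0,0,0]
  ],
  "twist": [0,0,0,0,0]
}}

```text
time_s: 3.28
tool_pos: [0.4174, -0.4009, 0.2671]
tool_rot: [179.7, 0.2, -73.9]
force: [-0.3, 0.0, 1.0]
grip_width: 0.0005
```

```bash
python3 - <<'E'
from h import *
tool(-.04,0,.25)
s=optics.read_camera("side");t=optics.read_camera("top")
cv2.imwrite("pics/c5.png",np.hstack([crop(s,205,120,275,240,5),crop(t,230,160,315,280,5)]))
E
```

```text
now t,w,z -0.0462 0.0037 0.2671 yaw [179.7   0.2 -73.9] F [-0.3  0.   1. ] -> cm [-0.63 -0.35  1.71]
```

View pics/c5.png

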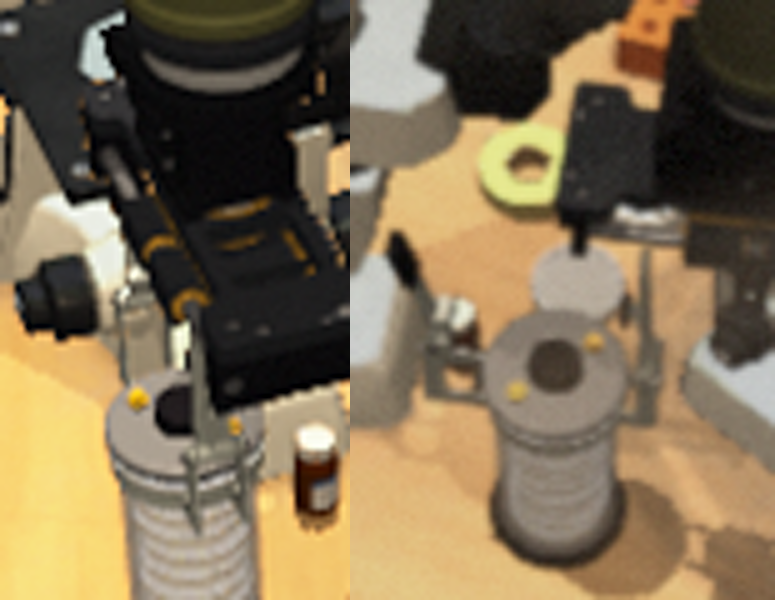

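```bash
python3 - <<'E'
from h import *
s=optics.read_camera("side");t=optics.read_camera("top")
o=telemetry.get_obs();p=o["tool_pos"];a=np.radians(o["tool_rot"][2])
x=np.array([np.cos(a),np.sin(a),0]);y=np.array([np.sin(a),-np.cos(a),0])
for n,q in [("tcp",p),("strap tip",np.array([.4095,-.3485,.283]))]+[(f"body {i} {j}",p+i*.095*x+j*.037*y+[0,0,.07]) for i in(1,-1) for j in(1,-1)]:
    print(n,((proj(s,q)-[205,120])*5).round(),((proj(t,q)-[230,160])*5+[350,0]).round())
E
```

```text
tcp [235. 377.] [750. 280.]
strap tip [202. 286.] [643. 250.]
body 1 1 [221. 415.] [952. 289.]
body 1 -1 [395. 369.] [960. 162.]
body -1 1 [ 79. 149.] [552. 241.]
body -1 -1 [236. 113.] [574. 117.]
```

{"method": "arm_command", "body": {
  "translation": [
    [0,-0.3,1.7],
    [-1.5,0,0],
    [-1.5,0,0],
    [-1.5,0,0],
    [0,0,0]
  ],
  "twist": [-1.4,0,0,0,0]
}}

```text
time_s: 4.1
tool_pos: [0.4113, -0.3565, 0.2607]
tool_rot: [-179.6, -0.8, -72.3]
force: [-0.4, 0.1, -0.5]
grip_width: 0.0
```

```bash
python3 - <<'E'
from h import *
tool(.02,0,.25)
E
```

```text
now t,w,z -0.002 -0.0039 0.2607 yaw [-179.6   -0.8  -72.3] F [-0.4  0.1 -0.5] -> cm [-2.21  0.38  1.07]
```

{"method": "arm_command", "body": {
  "translation": [
    [-1.2,0.3,0.3],
    [-1.2,0.1,1.0],
    [-0.5,0,1.5],
    [0,0,0]
  ],
  "twist": [0,0,0,0]
}}

```text
time_s: 4.6
tool_pos: [0.3983, -0.3298, 0.2319]
tool_rot: [-179.6, -0.9, -72.4]
force: [0.1, 0.3, 0.4]
grip_width: 0.0002
```

```bash
python3 - <<'E'
from h import *
tool(.02,0,.22)
s=optics.read_camera("side");t=optics.read_camera("top")
cv2.imwrite("pics/c6.png",np.hstack([crop(s,205,120,275,240,5),crop(t,230,160,315,280,5)]))
E
```

```text
now t,w,z 0.0273 0.0005 0.2319 yaw [-179.6   -0.9  -72.4] F [0.1 0.3 0.4] -> cm [ 0.73 -0.05  1.19]
```

View pics/c6.png

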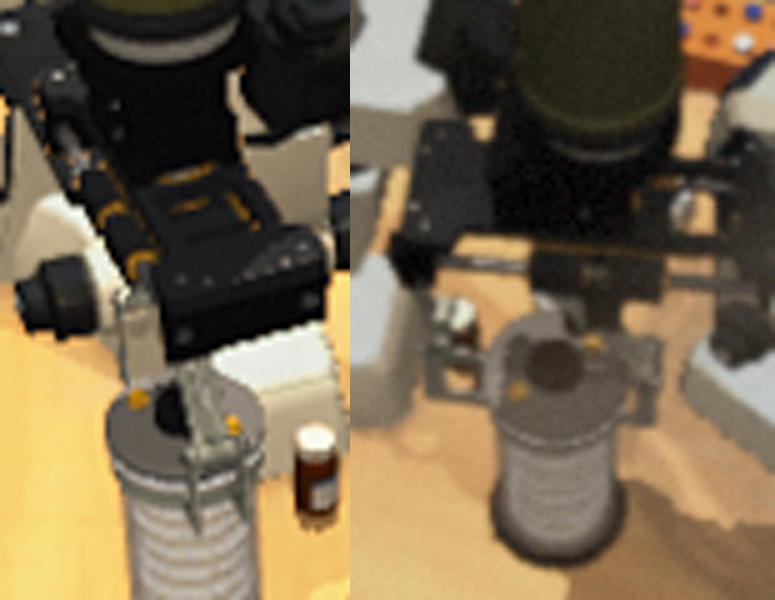

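{"method": "arm_command", "body": {
  "translation": [
    [0,0,1.0],
    [0.2,0,1.0],
    [0.2,0,1.0],
    [0.2,0,0.7],
    [0,0,0]
  ],
  "twist": [0,0,0,0,0]
}}

```text
time_s: 5.32
tool_pos: [0.402, -0.3385, 0.1941]
tool_rot: [-179.5, -1.1, -72.4]
force: [-0.4, 0.3, 0.1]
grip_width: 0.0004
```

```bash
python3 - <<'E'
from h import *
tool(.02,0,.19)
E
```

```text
now t,w,z 0.0179 -0.0004 0.1941 yaw [-179.5   -1.1  -72.4] F [-0.4  0.3  0.1] -> cm [-0.21  0.04  0.41]
```

{"method": "arm_command", "body": {
  "translation": [
    [0,0,0.3],
    [0,0,0.2],
    [0,0,0.1]
  ],
  "twist": [0,0,0]
}}

```text
time_s: 5.7
tool_pos: [0.4021, -0.338, 0.1884]
tool_rot: [-179.5, -1.0, -72.4]
force: [-2.3, 2.3, 5.5]
grip_width: 0.0003
```

```bash
python3 - <<'E'
from h import *
tool(.02,0,.19)
s=optics.read_camera("side");t=optics.read_camera("top")
cv2.imwrite("pics/c7.png",np.hstack([crop(s,205,120,275,240,5),crop(t,230,160,315,280,5)]))
E
```

```text
now t,w,z 0.0184 -0.0007 0.1884 yaw [-179.5   -1.   -72.4] F [-2.3  2.3  5.5] -> cm [-0.16  0.07 -0.16]
```

View pics/c7.png

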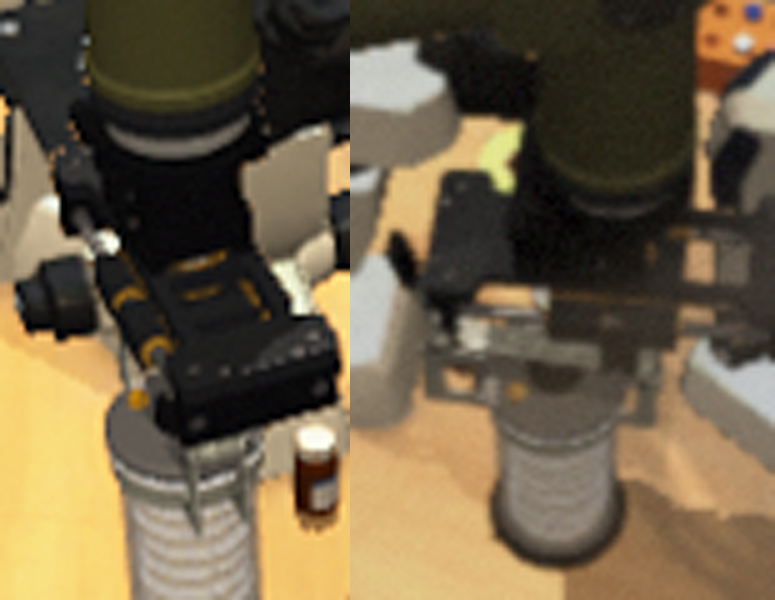

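{"method": "arm_command", "body": {
  "translation": [
    [0,0,-0.4],
    [-0.6,0,0],
    [0,0,0.3],
    [0,0,0.2],
    [0,0,0]
  ],
  "twist": [0,0,0,0,0]
}}

```text
time_s: 6.42
tool_pos: [0.4002, -0.3322, 0.1887]
tool_rot: [-179.5, -1.1, -72.4]
force: [-0.9, 0.6, 2.2]
grip_width: 0.0007
```

```bash
python3 - <<'E'
from h import *
tool(.02,0,.19)
s=optics.read_camera("side");t=optics.read_camera("top")
cv2.imwrite("pics/t8.png",t["img"])
E
```

```text
now t,w,z 0.0244 -0.0006 0.1887 yaw [-179.5   -1.1  -72.4] F [-0.9  0.6  2.2] -> cm [ 0.44  0.06 -0.13]
```

{"method": "arm_command", "body": {
  "translation": [
    [0,0,0.15],
    [0,0,0.15],
    [0,0,0]
  ],
  "twist": [0,0,0]
}}

```text
time_s: 6.9
tool_pos: [0.4003, -0.3322, 0.1886]
tool_rot: [-179.4, -1.2, -72.4]
force: [-0.8, 1.4, 2.1]
grip_width: 0.0005
```

{"method": "arm_command", "body": {
  "translation": [
    [0,0,0.5],
    [0,0,0.5]
  ],
  "twist": [0,0]
}}

```text
time_s: 7.15
tool_pos: [0.4005, -0.3323, 0.1872]
tool_rot: [-179.4, -1.3, -72.4]
force: [-12.3, 9.8, 35.5]
grip_width: 0.0006
```

{"method": "arm_command", "body": {
  "translation": [
    [0,0,-3],
    [0,0,-5],
    [0,0,-5],
    [0,0,-5],
    [-4,0,0],
    [-4,0,0],
    [-4,0,0],
    [-3,0,0],
    [0,0,0]
  ],
  "twist": [0,0,0,0,0,0,0,0,0]
}}

```text
time_s: 8.28
tool_pos: [0.3522, -0.1835, 0.365]
tool_rot: [-179.4, -1.3, -72.5]
force: [-0.7, -0.1, -0.3]
grip_width: 0.0004
```

```bash
python3 - <<'E'
from h import *
tool(.165,0.003,.25)
s=optics.read_camera("side");t=optics.read_camera("top")
cv2.imwrite("pics/c9.png",np.hstack([crop(s,205,120,275,240,5),crop(t,230,160,315,280,5)]))
E
```

```text
now t,w,z 0.1808 0.0006 0.365 yaw [-179.4   -1.3  -72.5] F [-0.7 -0.1 -0.3] -> cm [ 1.57  0.24 11.5 ]
```

View pics/c9.png

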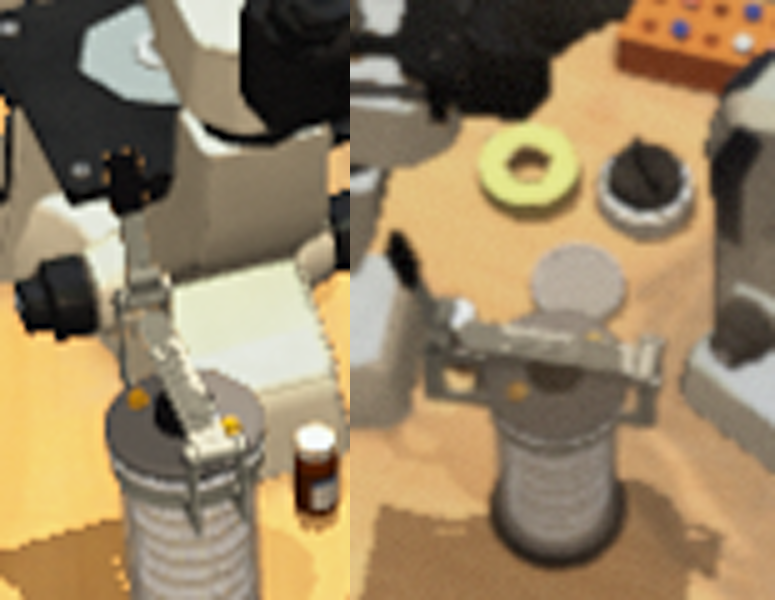

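```bash
python3 - <<'E'
from h import *
s=optics.read_camera("side");t=optics.read_camera("top")
S=lambda u,v:(204.6+u/5,119.6+v/5);T=lambda u,v:(229.6+(u-350)/5,159.6+v/5)
def q(n,p):
    r=p[:2]-H; print(n,p.round(4),"d",(r@D).round(4),"w",(r@[-.954,-.30]).round(4))
q("hinge end strap S",plane(s,*S(208,435),.188)); q("strap tip S",plane(s,*S(152,325),.192))
q("hinge end T",plane(t,*T(630,358),.188)); q("strap tip T",plane(t,*T(475,332),.192))
q("pivot S",plane(s,*S(143,290),.196)); q("pivot T",plane(t,*T(440,315),.196))
for a,b in [((125,155),(398,238)),((130,205),(410,275))]:
    p,e=tri(s,S(*a),t,T(*b)); q(f"grip err{e:.4f}",p)
E
```

```text
hinge end strap S [ 0.4074 -0.3439  0.188 ] d 0.0112 w -0.0039
strap tip S [ 0.3835 -0.2632  0.192 ] d 0.0952 w -0.0054
hinge end T [ 0.4021 -0.3454  0.188 ] d 0.0113 w 0.0016
strap tip T [ 0.3804 -0.2635  0.192 ] d 0.0959 w -0.0023
pivot S [ 0.38   -0.2397  0.196 ] d 0.1187 w -0.0091
pivot T [ 0.3802 -0.2428  0.196 ] d 0.1157 w -0.0083
grip err0.0028 [ 0.3751 -0.2251  0.2695] d 0.1341 w -0.0087
grip err0.0058 [ 0.3746 -0.2302  0.241 ] d 0.1294 w -0.0067
```

{"method": "arm_command", "body": {
  "translation": [
    [0.5,-0.5,4],
    [0,0,4],
    [0,0,4],
    [0,0,0]
  ],
  "twist": [0,0,0,0]
}}

```text
time_s: 8.98
tool_pos: [0.3614, -0.1955, 0.241]
tool_rot: [-179.4, -1.1, -73.1]
force: [0.3, -0.3, 0.2]
grip_width: 0.0006
```

```bash
python3 - <<'E'
from h import *
tool(.088,-.005,.243)
E
```

```text
now t,w,z 0.1665 -0.0045 0.241 yaw [-179.4   -1.1  -73.1] F [ 0.3 -0.3  0.2] -> cm [ 7.85 -0.12 -0.2 ]
```

{"method": "arm_command", "body": {
  "translation": [
    [1.2,0,0],
    [1.2,0,0],
    [1.2,0,0],
    [1.2,0,-0.1],
    [0,0,0]
  ],
  "twist": [0,0,0,0,0]
}}

```text
time_s: 9.6
tool_pos: [0.3781, -0.2464, 0.2476]
tool_rot: [-179.2, -1.3, -73.2]
force: [-0.0, 0.3, -0.3]
grip_width: 0.0002
```

```bash
python3 - <<'E'
from h import *
tool(.088,-.004,.243)
E
```

```text
now t,w,z 0.1129 -0.0052 0.2476 yaw [-179.2   -1.3  -73.2] F [-0.   0.3 -0.3] -> cm [2.49 0.09 0.46]
```

{"method": "arm_command", "body": {
  "translation": [
    [1.0,0,0.2],
    [1.0,0,0.2],
    [0.8,0,0.5],
    [0.5,0,0.8]
  ],
  "twist": [0,0,0,0]
}}

```text
time_s: 10.1
tool_pos: [0.3892, -0.2803, 0.2314]
tool_rot: [-179.1, -1.4, -73.1]
force: [-1.3, 1.4, 3.1]
grip_width: 0.0005
```

```bash
python3 - <<'E'
from h import *
tool(.069,-.003,.217)
E
```

```text
now t,w,z 0.0772 -0.0056 0.2314 yaw [-179.1   -1.4  -73.1] F [-1.3  1.4  3.1] -> cm [0.83 0.25 1.44]
```

{"method": "arm_command", "body": {
  "translation": [
    [0.5,0.1,0.8],
    [0.4,0.1,0.8],
    [0.1,0,0.6],
    [0,0,0.4]
  ],
  "twist": [0,0,0,0]
}}

```text
time_s: 10.6
tool_pos: [0.3922, -0.2915, 0.2084]
tool_rot: [-179.0, -1.5, -73.1]
force: [-10.5, 9.5, 31.5]
grip_width: 0.0006
```

```bash
python3 - <<'E'
from h import *
tool(.067,-.003,.2096)
E
```

```text
now t,w,z 0.0657 -0.0051 0.2084 yaw [-179.    -1.5  -73.1] F [-10.5   9.5  31.5] -> cm [-0.13  0.21 -0.12]
```

{"method": "arm_command", "body": {
  "translation": [
    [0,0,-3],
    [0,0,-5],
    [0,0,-5],
    [0,0,-4],
    [-4,0,0],
    [-4,0,0],
    [-4,0,0],
    [0,0,0]
  ],
  "twist": [0,0,0,0,0,0,0,0]
}}

```text
time_s: 11.6
tool_pos: [0.3516, -0.1768, 0.3771]
tool_rot: [-179.1, -2.1, -73.4]
force: [0.9, -0.1, -0.2]
grip_width: 0.0003
```

```bash
python3 - <<'E'
from h import *
tool(.165,0.003,.25)
s=optics.read_camera("side");t=optics.read_camera("top")
cv2.imwrite("pics/c10.png",np.hstack([crop(s,205,120,275,240,5),crop(t,230,160,315,280,5)]))
E
```

```text
now t,w,z 0.1873 -0.0008 0.3771 yaw [-179.1   -2.1  -73.4] F [ 0.9 -0.1 -0.2] -> cm [ 2.23  0.35 12.71]
```

View pics/c10.png

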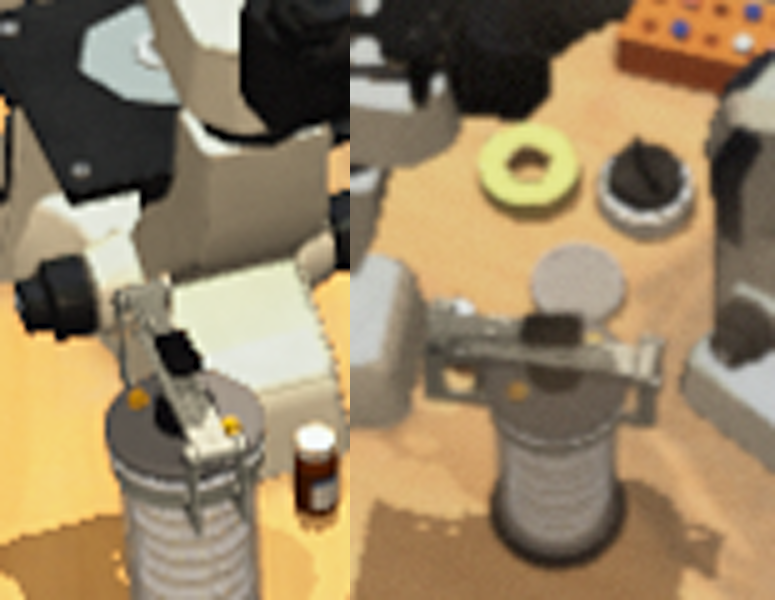

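```bash
python3 - <<'E'
from h import *
s=optics.read_camera("side");t=optics.read_camera("top")
S=lambda u,v:(204.6+u/5,119.6+v/5);T=lambda u,v:(229.6+(u-350)/5,159.6+v/5)
for a,b in [((180,350),(552,325)),((185,362),(581,330)),((172,338),(525,325))]:
    p,e=tri(s,S(*a),t,T(*b)); r=p[:2]-H; print(p.round(4),round(e,4),"d",(r@D).round(4))
E
```

```text
[ 0.3955 -0.3023  0.206 ] 0.0034 d 0.0544
[ 0.3969 -0.3185  0.2113] 0.0051 d 0.0385
[ 0.3919 -0.2879  0.2018] 0.0035 d 0.0692
```

```bash
python3 -c "
from cell import env
print(env.sign_off())"
```

```text
the job is handed in; nothing more can be done
None
```

I closed the clamp by pushing with the shut fingers only, and handed the job in after about 12 of the 51 s. No verdict is reported.

- **Strap:** I swung it over until its foot rested on the lid, with the lever still open. The finger met firm resistance at z ≈ 0.188 m, about where the strap's top should be when the foot rests. A picture then showed the strap level across the lid and the lever still upright. One test press there peaked at about 39 N, under the 60 N limit.
- **Lever:** I pushed it over from the outside and down to its stop. It stopped at z ≈ 0.208 m with about 35 N, a little below the 0.210 m expected at 1.43 rad.
- **Final picture:** The black grip lies down over the strap. Two views put it at z ≈ 0.206 m, against about 0.210 m expected, which is within calibration error. The lid looked seated and the vial, timer and tape roll unmoved, judged by eye only. I did not check the Petri dish separately.
- **Robot:** It stands clear, with wrist force under 1 N.

I could not measure the foot's force on the lid or read the joint angles directly. I inferred both from where the finger stopped and from the pictures. My pixel estimates of the lever's plane disagreed by a few mm sideways, so I shifted the lever push by 5 mm to match.

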